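Sort the candle-holder parts on the craft bench

ROBOT

A 6-joint arm with a two-finger parallel gripper is mounted at the origin on the work surface. World frame = base frame: x ahead of the robot, y to its left, z up, the work surface at z = 0. Lengths are in m, angles in rad, forces in N, time in s.
With the tool pointing down it reaches from about 0.4 to 0.825 m from the base axis. Payload 7 kg.
Tool frame: the origin (TCP) lies at the very end of the fingers, on their centre line; the grasp point (between the pads) lies behind it (arm.grip_point_offset is the z of the grasp point in the tool frame, in m); z points along the fingers, y is the line along which they close (so a half turn about z gives the same grasp; the last joint's range is limited). The gripper opens to 88 mm and grips with 3 to 60 N. Pads are 19 mm wide; open, the fingers measure 130 mm over their backs; the gripper's body (78 mm by 193 mm) begins 47 mm behind the grasp point.
Start: joints at [-0.965, 0.359, 0.012, 0, -1.224, -0.288], TCP at [0.211, -0.641, 0.227] pointing down, gripper open.
Joint ranges: [-3.07, 3.07], [-1.43, 2.12], [-1.02, 1.25], [-3.03, 1.67], [-3.05, -0], [-3.03, 3.03]. Speed limits (rad/s): [2.39, 2.39, 3.01, 3.14, 3.14, 3.14].

INTERFACE

Orientations are given as a unit quaternion [w, x, y, z].
In Python, from rig import arm gives the robot as it stands. The module is installed in compiled form; this text tells all that it offers.
- The arm moves only by the tool apply_moves, never from a script. Its argument "motion" is one flat list of numbers, 4 for each row, row after row: the shift along the world's x, y, z in cm, then the turn about the world's z in degrees. A call has 1 to 8 rows; each row shifts and turns the commanded pose from where the row before left it; what a row does not reach is not made up. A row lasts 1/8 s, in which the tool goes at most 62.5 mm and 10.7 degrees, less where a joint would pass 70% of its speed; a pose out of reach is approached as far as the arm can. A call is refused whole if a number of a shift passes 6.25 or a number of a turn 10.7, either way. A call with a gripper value outside its range is refused whole. "hand" is the gripper command: -1 is shut, 1 is fully open, values between are in proportion, set as the call begins (left out, the last holds). The fingers move at their own pace and stop on an object; "force" is the grip in N (left out, the last holds). Time passes only in rows, so rows that do not move let the fingers close. It gives the time, the measured TCP pose, the force, the opening and the grip force at its end, in the units of the state.
- arm.sense(): the state, without advancing time (a new reading comes with each control period).
- arm.camera(name): name is "scene" or "top" or "wrist"; returns (picture, depth): 384x512x3 uint8, red, green, blue; 384x512 float32, m along the optical axis (not along the pixel's ray), 0 where there is no reading.
- arm.camera_info(name): a dict with "K" (3x3 intrinsics, pixels), "k1" (the pictures are not rectified: a ray, as slopes to the right and down, at radius r is drawn at 1 + k1 r^2 times it, then the intrinsics apply), "eye" and "orientation" of the camera in the world; the wrist camera has in their place "tool_from_camera" (4x4, takes a point from camera to tool coordinates, whose origin is the TCP and whose axes are the flange's). Camera axes: x right, y up, looking along -z (the intrinsics and any distortion apply to the point x, -y, -z); pixel columns grow to the right and rows downward; lengths in m; the calibration is good to about 2 mm. A picture is of the moment at which its call begins: read the wrist's pose just before it. camera_info takes no time and is no camera call.
- arm.sign_off(): hands the job in; it is judged then, once.
The state is a dict: "time_s": time; "joints": joint angles; "joint_velocities": joint speeds; "effort": joint torques, N m; "tool_pos": TCP position; "ee_rot": TCP orientation; "contact_force": force on the tool from outside, world axes, zero at the start; "torque": the same for the moment, N m; "gripper_width": finger opening in m; "finger_force": force on a finger pad.
Only numpy, scipy, OpenCV 4.12 (cv2) and the standard library are available. Lean on these libraries where they do the work, as an engineer would, in place of code of your own. Each camera call takes 0.05 s, during which the arm holds its last target. There are 200 camera calls.

TASK

Clear the craft bench by sorting the loose pieces into the parts trays: both metal candle cups go into the blue tray, both branch slices into the green tray, and the awl into the yellow tray. Leave the cups standing upright and the slices and the awl lying flat, every piece on its tray's floor and wholly inside, nothing stacked or leaning. Do not disturb the glue bottle or the finished candle holder beside the trays.

Things in the scene. Friction and masses are not known exactly. Their poses are not given: they have to be found in the camera images.
- brass_cup_mid (a point): Candle cup of yellow brass: a straight round cup, 34 mm outside diameter, 36 mm high, open on top (24 mm bore), standing upright. Point at its centre, 18 mm above its underside; z is its axis, up. 50 to 100 g.
- steel_cup_mid (a point): Candle cup of silvery steel: same shape and size as the brass one (34 mm diameter, 36 mm high, open on top), standing upright. Point at its centre, 18 mm above its underside; z up. 50 to 100 g.
- dark_slice_mid (a point): Branch slice with dark brown bark: a round wooden disc, 46 mm diameter, 30 mm thick, lying flat with a light ringed face on top. Point at its centre, 15 mm above its underside; z is its axis, up. 25 to 50 g.
- pale_slice_mid (a point): Branch slice with whitish bark: a round wooden disc, 46 mm diameter, 30 mm thick, lying flat with a light ringed face on top. Point at its centre, 15 mm above its underside; z up. 25 to 50 g.
- awl_mid (a point): Stubby awl lying on the bench: reddish-brown wooden handle 58 mm long, 24 mm wide and high (flat-sided, it does not roll), and a 6 mm thick steel spike that runs 36 mm on from the handle's +x end. Point at the middle of the handle, 12 mm above its underside; x along the awl towards the spike's tip (tip 65 mm from the point, butt 29 mm behind it), z up. Grip it across the handle, along y. 40 to 85 g.
- blue_tray: Blue parts tray, open on top, fixed to the bench. Outside 150 (x) x 190 (y) mm, 24 mm high; walls 5 mm, floor 4 mm thick, so 140 x 180 mm inside. Origin: centre of its underside, on the bench; x across the short side, y along the long side, z up.
- green_tray: Green parts tray, open on top, fixed to the bench. Outside 150 (x) x 190 (y) mm, 24 mm high; walls 5 mm, floor 4 mm thick, so 140 x 180 mm inside. Origin: centre of its underside, on the bench; x across the short side, y along the long side, z up.
- yellow_tray: Yellow parts tray, open on top, fixed to the bench. Outside 150 (x) x 190 (y) mm, 24 mm high; walls 5 mm, floor 4 mm thick, so 140 x 180 mm inside. Origin: centre of its underside, on the bench; x across the short side, y along the long side, z up.
- glue_bottle: Bystander: white glue bottle with a blue label and red cap, 56 mm diameter, 150 mm high, standing loose beside the trays on the left. Origin: centre of its underside.
- candle_holder: Bystander: finished branch candle holder, loose, a round wooden foot of 90 mm diameter with a forked branch and two brass cups, 110 mm high, beside the trays on the right. Origin: centre of its underside.

How it is judged:
By the outcome, as a careful person would: the job done as asked, in the order asked, and still so for the second after the job is handed in, with the robot touching nothing.
It also fails if it takes over 120 s, if anything falls off the work surface, if the arm or the gripper's body presses on something with over 40 N, if the wrist force passes 120 N, or if a joint passes its speed limit or range.

## Working session

There is one attempt and no reset: what is moved stays moved. The work goes in short steps, Python scripts to look and compute and a tool call to move; the robot and the scene stay as the last step left them, time stands still between calls to the robot, and variables do not carry over. Pictures are saved under pics/ and viewed, at most 14 in all, crops included, and the job is handed in when it is done.

Besides the shell and the picture viewer there is one more tool, called as name(argument=value, ...) on one line, values as JSON. apply_moves: Moves the arm, as the interface text tells. Its arguments: {"type":"object","properties":{"motion":{"type":"array"},"hand":{"type":"number"},"force":{"type":"number"}},"required":["motion"]}

```bash
mkdir -p pics; cat > h.py <<'E'
import numpy as np, cv2
from rig import arm
from scipy.spatial.transform import Rotation as R
def cam(name):
    s=arm.sense(); i=arm.camera_info(name); p,d=arm.camera(name)
    if name=="wrist":
        q=s["ee_rot"]; T=np.eye(4); T[:3,:3]=R.from_quat([q[1],q[2],q[3],q[0]]).as_matrix(); T[:3,3]=s["tool_pos"]
        M=T@np.array(i["tool_from_camera"])
    else:
        o=np.array(i["orientation"]); M=np.eye(4)
        M[:3,:3]=o if o.shape==(3,3) else R.from_quat([o[1],o[2],o[3],o[0]]).as_matrix(); M[:3,3]=i["eye"]
    return p,d,np.array(i["K"]),i["k1"],M
def rays(uv,K,k1):
    uv=np.asarray(uv,float).reshape(-1,1,2)
    return cv2.undistortPoints(uv,K,np.array([k1,0,0,0,0.])).reshape(-1,2)
def plane(uv,z,K,k1,M):
    n=rays(uv,K,k1); D=np.c_[n[:,0],-n[:,1],-np.ones(len(n))]@M[:3,:3].T
    return M[:3,3]+D*((z-M[2,3])/D[:,2])[:,None]
def cloud(d,K,k1,M):
    h,w=d.shape; v,u=np.mgrid[:h,:w]; n=rays(np.stack([u,v],-1),K,k1); z=d.reshape(-1)
    P=np.c_[n[:,0]*z,-n[:,1]*z,-z]@M[:3,:3].T+M[:3,3]; return P.reshape(h,w,3)
def save(n,p): cv2.imwrite("pics/"+n+".png",cv2.cvtColor(p,cv2.COLOR_RGB2BGR))
E
python3 - <<'E'
from h import *
for n in("top","scene"):
    p,d,K,k1,M=cam(n); save(n,p); np.savez(n,p=p,d=d,K=K,k1=k1,M=M); print(n,K[0],k1,M[:3,3])
print(arm.sense(), arm.grip_point_offset)
E
```

```text
top [364.96545626   0.         253.6172579 ] 0.011236121831034474 [ 0.32650058 -0.00703628  1.36713925]
scene [479.92355201   0.         254.51701216] 0.026804566491457082 [ 1.27632251 -0.62192568  1.04293691]
{'time_s': 0.1, 'joints': array([-9.64918543e-01,  3.59304704e-01,  1.11597982e-02, -3.09310581e-04,
       -1.22410309e+00, -2.88081681e-01]), 'joint_velocities': array([-0.001359  , -0.00074305,  0.00190485,  0.00112029,  0.00149268,
       -0.00043809]), 'effort': array([-1.59178322e-03, -5.84163308e+01,  2.93753582e+01,  7.01554924e+00,
        1.01999781e-02, -6.21310005e-05]), 'tool_pos': array([ 0.21074682, -0.64079858,  0.22572712]), 'ee_rot': array([-1.82608990e-04, -1.58178200e-01,  9.87410304e-01,  7.17382432e-04]), 'contact_force': array([ 0.32304333,  0.11763562, -0.49808642]), 'torque': array([-0.02838201, -0.04925709, -0.05812783]), 'finger_force': 0.0, 'gripper_width': 0.08757849855909065} -0.0188
```

View pics/top.png

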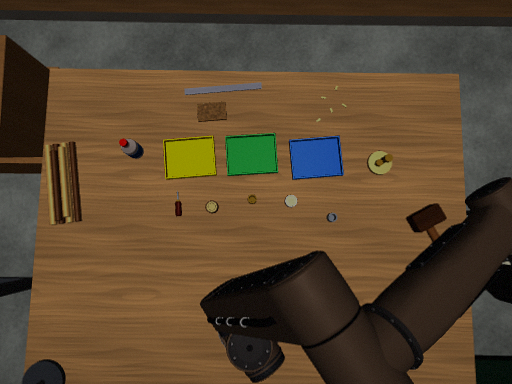

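View pics/scene.png

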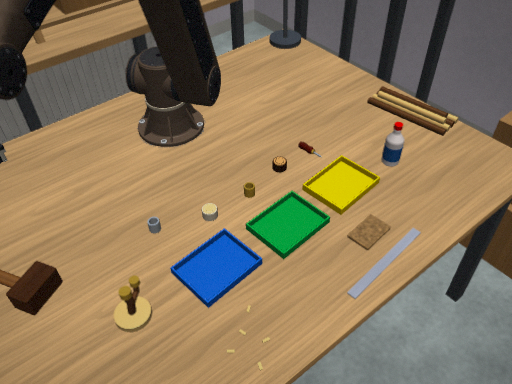

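The top view shows the awl at (178,207), dark slice (212,206), brass cup (252,199), pale slice (291,201) and steel cup (331,217). The trays are yellow (190,158), green (251,155) and blue (316,158); the bottle is at (130,147) and the holder at (380,162). The scene view agrees.

```bash
python3 - <<'E'
from h import *
f=np.load("top.npz"); p,d,K,k1,M=[f[k] for k in("p","d","K","k1","M")]; k1=float(k1)
P=cloud(d,K,k1,M); hsv=cv2.cvtColor(p,cv2.COLOR_RGB2HSV)
print("bench z",np.median(P[230:250,100:180,2]))
bx=dict(awl=(165,190,188,222),dark=(202,196,222,218),brass=(244,190,262,208),pale=(280,190,302,212),steel=(322,208,342,226),bottle=(112,130,150,165),holder=(360,145,400,180))
for n,(a,b,c,e) in bx.items():
    Q=P[b:e,a:c]; m=Q[...,2]>0.008; q=Q[m]; 
    print(n,m.sum(),"lo",q.min(0).round(3),"hi",q.max(0).round(3),"mid",((q.min(0)+q.max(0))/2).round(3))
for n,lo,hi in(("yellow",(22,120,80),(35,255,255)),("green",(50,120,40),(80,255,255)),("blue",(100,150,60),(125,255,255))):
    m=cv2.inRange(hsv,lo,hi); m[:125]=0; m[185:]=0; m[:,:155]=0; m[:,350:]=0
    c=max(cv2.findContours(m,0,2)[0],key=cv2.contourArea)[:,0]
    w=plane(c,0.024,K,k1,M)[:,:2]; r=cv2.minAreaRect((w*1000).astype(np.float32)); print(n,np.round(r[0]),np.round(r[1]),round(r[2],1))
E
```

```text
bench z 2.8751072221444574e-05
awl 119 lo [ 0.327 -0.007  0.009] hi [0.475 0.284 1.367] mid [0.401 0.139 0.688]
dark 127 lo [ 0.327 -0.007  0.008] hi [0.442 0.172 1.367] mid [0.384 0.082 0.688]
brass 48 lo [ 0.434 -0.017  0.009] hi [0.466 0.013 0.042] mid [ 0.45  -0.002  0.025]
pale 124 lo [ 0.424 -0.185  0.008] hi [ 0.475 -0.123  0.038] mid [ 0.45  -0.154  0.023]
steel 73 lo [ 0.327 -0.309  0.008] hi [ 0.405 -0.007  1.367] mid [ 0.366 -0.158  0.688]
bottle 340 lo [ 0.327 -0.007  0.008] hi [0.697 0.534 1.367] mid [0.512 0.264 0.688]
holder 491 lo [ 0.327 -0.543  0.008] hi [ 0.663 -0.007  1.367] mid [ 0.495 -0.275  0.688]
yellow [603. 235.] [153. 192.] 5.5
green [619.   4.] [152. 190.] 4.5
blue [ 610. -239.] [151. 189.] 5.6
```

```bash
python3 - <<'E'
from h import *
f=np.load("top.npz"); p,d,K,k1,M=[f[k] for k in("p","d","K","k1","M")]; k1=float(k1)
P=cloud(d,K,k1,M)
bx=dict(awl=(165,190,190,222),dark=(202,196,222,218),brass=(244,190,262,208),pale=(280,190,302,212),steel=(322,208,342,226),bottle=(112,130,150,165),holder=(360,145,400,180))
for n,(a,b,c,e) in bx.items():
    Q=P[b:e,a:c]; m=(Q[...,2]>0.01)&(Q[...,2]<.3); q=Q[m]; zt=np.percentile(q[:,2],90); t=q[q[:,2]>zt-0.01]
    r=cv2.minAreaRect((q[:,:2]*1000).astype(np.float32))
    print(n,m.sum(),"z",zt.round(3),"topmid",((t.min(0)+t.max(0))/2).round(3),"ext",np.ptp(t,0).round(3),"mean",t.mean(0).round(3),np.round(r[1]),round(r[2],1))
E
```

```text
awl 112 z 0.026 topmid [0.43  0.271 0.023] ext [0.089 0.023 0.014] mean [0.415 0.272 0.022] [89. 23.] 4.0
dark 124 z 0.034 topmid [0.42  0.148 0.031] ext [0.044 0.045 0.012] mean [0.419 0.147 0.03 ] [44. 42.] 44.6
brass 43 z 0.039 topmid [ 0.451 -0.002  0.036] ext [0.03  0.029 0.012] mean [ 0.451 -0.002  0.036] [32. 29.] 0.6
pale 122 z 0.035 topmid [ 0.445 -0.143  0.032] ext [0.041 0.041 0.013] mean [ 0.445 -0.144  0.031] [41. 41.] 89.9
steel 57 z 0.039 topmid [ 0.386 -0.294  0.036] ext [0.029 0.03  0.014] mean [ 0.386 -0.294  0.036] [30. 30.] 0.5
bottle 330 z 0.148 topmid [0.625 0.44  0.147] ext [0.023 0.025 0.016] mean [0.625 0.44  0.149] [47. 56.] 59.1
holder 470 z 0.107 topmid [ 0.587 -0.463  0.108] ext [0.04  0.058 0.02 ] mean [ 0.587 -0.463  0.107] [88. 89.] 48.3
```

apply_moves(motion=[2.2,4.34,-1.0,-2.3,2.2,4.34,-1.0,-2.3,2.2,4.34,-1.0,-2.3,2.2,4.34,-1.0,-2.3,2.2,4.34,-1.0,-2.3,2.2,4.34,-1.0,-2.3,2.2,4.34,-1.0,-2.3,2.1,4.32,-1.0,-2.1], hand=1, force=20)

```text
time_s: 1.1
tool_pos: [0.3863, -0.2927, 0.1462]
ee_rot: [0.0, 0.001, 1.0, 0.0]
contact_force: [1.1, -0.2, 0.5]
gripper_width: 0.0877
finger_force: 0.0
```

apply_moves(motion=[0,0,0,0,0,0,0,0])

```text
time_s: 1.35
tool_pos: [0.3859, -0.2941, 0.1466]
ee_rot: [-0.0, -0.001, 1.0, -0.0]
contact_force: [-0.1, -0.8, 0.9]
gripper_width: 0.0873
finger_force: 0.0
```

```bash
cat >> h.py <<'E'
def obj(lo=.012,near=None,r=.05,view=None):
    s=arm.sense(); p,d,K,k1,M=cam("wrist"); P=cloud(d,K,k1,M)
    if view: save(view,p)
    t=s["tool_pos"]; q0=s["ee_rot"]; y=R.from_quat([q0[1],q0[2],q0[3],q0[0]]).as_matrix()
    print("t",round(s["time_s"],2),"tcp",t.round(4),"closing deg",np.degrees(np.arctan2(y[1,1],y[0,1])).round(1),"w",round(s["gripper_width"],4))
    c=np.array(near if near is not None else t[:2])
    q=P[(d>0)&(P[...,2]>lo)&(P[...,2]<.06)&(np.hypot(P[...,0]-c[0],P[...,1]-c[1])<r)]
    if len(q)<30: print("few",len(q)); return
    zt=np.percentile(q[:,2],95); a=q[q[:,2]>zt-.004]; rr=cv2.minAreaRect((a[:,:2]*1000).astype(np.float32))
    (cx,cy),rad=cv2.minEnclosingCircle((a[:,:2]*1000).astype(np.float32))
    print("n",len(a),"ztop",zt.round(4),"circle",round(cx,1),round(cy,1),"r",round(rad,1),"rect",np.round(rr[0],1),np.round(rr[1],1),round(rr[2],1),"shift mm",np.round([cx-t[0]*1e3,cy-t[1]*1e3],1))
E
python3 - <<'E'
from h import *
obj(near=(.386,-.294),view="w1")
E
```

```text
t 1.35 tcp [ 0.3859 -0.2941  0.1466] closing deg 90.1 w 0.0873
n 527 ztop 0.0377 circle 386.1 -293.8 r 17.0 rect [ 386.3 -293.5] [32.1 33.3] 89.6 shift mm [0.2 0.3]
```

View pics/w1.png

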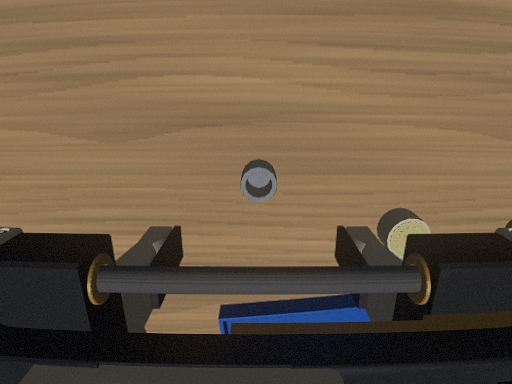

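The wrist view shows the steel cup at (258,182), centred between the fingers, and its measured size and height match. I'll grasp it.

apply_moves(motion=[0,0,-5,0,0,0,-5,0,0,0,-3,0,0,0,-1,0,0,0,0,0])

```text
time_s: 2.02
tool_pos: [0.3857, -0.2949, 0.0066]
ee_rot: [-0.0, 0.0, 1.0, 0.0]
contact_force: [0.3, -0.1, 0.2]
gripper_width: 0.0878
finger_force: 0.0
```

apply_moves(motion=[0,0,0,0,0,0,0,0,0,0,0,0,0,0,0,0,0,0,0,0], hand=-1, force=20)

```text
time_s: 2.65
tool_pos: [0.3859, -0.2941, 0.0067]
ee_rot: [0.0, -0.0, 1.0, -0.0]
contact_force: [-0.5, 0.6, 0.2]
gripper_width: 0.0435
finger_force: 0.0
```

apply_moves(motion=[0,0,2,0,0,0,4,0,3,0.3,1,0,4,0.4,0,0,5,0.4,0,0,5,0.4,0,0,3.25,0.3,0,0,0,0,0,0])

```text
time_s: 3.65
tool_pos: [0.5901, -0.2757, 0.0755]
ee_rot: [-0.0, -0.001, 1.0, -0.0]
contact_force: [-0.3, -0.7, -0.0]
gripper_width: 0.0323
finger_force: 20.0
```

The fingers hadn't finished closing when the lift began, so I'll check what is held.

```bash
python3 - <<'E'
from h import *
p,d,K,k1,M=cam("wrist"); s,ds,Ks,ks,Ms=cam("scene")
save("w2",np.hstack([cv2.resize(p,(400,300)),cv2.resize(s[110:340,100:400],(400,300))]))
s=arm.sense();print(s["gripper_width"],s["finger_force"],s["tool_pos"])
E
```

```text
0.032332743569661565 19.989099662052467 [ 0.58761417 -0.27586247  0.07568479]
```

View pics/w2.png

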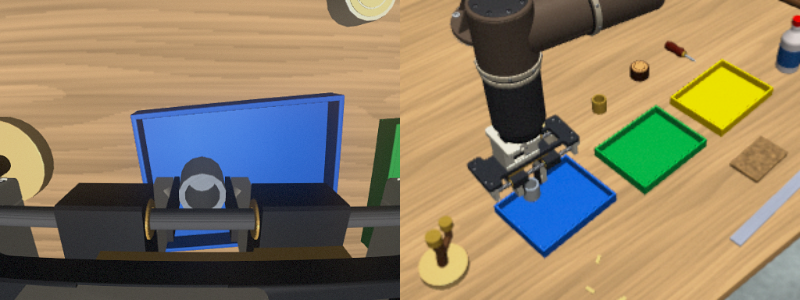

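The steel cup is held between the fingers at (203,185). I'll measure its rim height and tilt before lowering it.

```bash
python3 - <<'E'
from h import *
p,d,K,k1,M=cam("wrist"); P=cloud(d,K,k1,M); t=arm.sense()["tool_pos"]; print(t)
sub=P[190:275,215:305]; dd=d[190:275,215:305]
q=sub[(dd>0)]; rel=(q-t)*1e3
m=(abs(rel[:,0])<30)&(abs(rel[:,1])<16)&(rel[:,2]>-40)&(rel[:,2]<70); q=rel[m]
print(len(q)); print(np.percentile(q,[1,5,25,50,75,95,99],axis=0).round(1))
h,e=np.histogram(q[:,2],bins=np.arange(-40,70,3)); print([(int(e[i]),int(h[i])) for i in range(len(h)) if h[i]])
for lo in range(-20,34,6):
    a=q[(q[:,2]>=lo)&(q[:,2]<lo+6)]
    if len(a)>5: print(lo,len(a),a.min(0).round(1),a.max(0).round(1))
E
```

```text
[ 0.58728792 -0.27603498  0.07602304]
3455
[[-15.2 -15.6 -23.1]
 [-14.6 -15.4 -20.8]
 [-11.6  -8.5 -12.1]
 [ -2.7  -0.6   0.8]
 [  9.3   7.4   9. ]
 [ 12.8  13.6  11.1]
 [ 13.3  15.4  31.3]]
[(-28, 1), (-25, 57), (-22, 408), (-19, 176), (-16, 174), (-13, 174), (-10, 193), (-7, 201), (-4, 210), (-1, 229), (2, 243), (5, 249), (8, 959), (11, 35), (14, 24), (17, 20), (20, 19), (23, 17), (26, 15), (29, 18), (32, 13), (35, 8), (38, 11), (41, 1)]
-20 433 [-15.3 -15.8 -20. ] [ 14.   15.8 -14. ]
-14 354 [-15.3 -15.6 -14. ] [13.5 15.9 -8. ]
-8 410 [-15.5 -15.9  -8. ] [13.8 15.6 -2. ]
-2 451 [-15.8 -16.   -2. ] [13.9 15.8  4. ]
4 1111 [-15.7 -15.8   4. ] [13.5 16.  10. ]
10 235 [-14.8 -15.9  10. ] [10.4 15.7 16. ]
16 44 [ -9.9 -16.   16. ] [  4.9 -15.4  22. ]
22 33 [ -9.3 -16.   22.2] [  2.2 -15.3  27.4]
28 26 [ -9.7 -15.9  28.4] [ -2.4 -15.4  33.9]
```

The cup is upright, held by its top 10 mm with its underside about 26 mm below the TCP. It is fine to place.

apply_moves(motion=[0,0,-2,0,0,0,-1.5,0,0,0,-0.6,0,0,0,-0.4,0,0,0,0,0,0,0,0,0])

```text
time_s: 4.55
tool_pos: [0.5887, -0.2763, 0.0321]
ee_rot: [0.0, -0.0, 1.0, -0.0]
contact_force: [-0.6, 0.3, -0.8]
gripper_width: 0.0321
finger_force: 20.0
```

apply_moves(motion=[0,0,0,0,0,0,0,0,0,0,0,0,0,0,0,0], hand=0.05)

```text
time_s: 5.05
tool_pos: [0.5884, -0.2762, 0.0316]
ee_rot: [0.0, -0.0, 1.0, -0.0]
contact_force: [-0.2, -0.0, -0.3]
gripper_width: 0.0459
finger_force: 0.0
```

apply_moves(motion=[0,0,2,0,0,0,4,0,0,0,5,0,0,0,0,0,0,0,0,0])

```text
time_s: 5.68
tool_pos: [0.5882, -0.276, 0.1416]
ee_rot: [0.0, 0.0, 1.0, 0.0]
contact_force: [0.5, -0.7, -0.8]
gripper_width: 0.0459
finger_force: 0.0
```

```bash
python3 - <<'E'
from h import *
obj(lo=.03)
E
```

```text
t 5.67 tcp [ 0.5882 -0.276   0.1416] closing deg 90.0 w 0.0459
n 555 ztop 0.0417 circle 590.0 -276.1 r 17.0 rect [ 590.  -275.8] [32.1 33.4] 88.9 shift mm [ 1.8 -0.1]
```

apply_moves(motion=[-2.28,4.57,0,0,-2.28,4.57,0,0,-2.28,4.57,0,0,-2.28,4.57,0,0,-2.28,4.57,0,0,-2.3,4.55,0,0,0,0,0,0,0,0,0,0], hand=1)

```text
time_s: 6.72
tool_pos: [0.4512, -0.0022, 0.141]
ee_rot: [-0.0, -0.001, 1.0, -0.0]
contact_force: [0.1, -0.5, -0.3]
gripper_width: 0.0873
finger_force: 0.0
```

```bash
python3 - <<'E'
from h import *
obj(near=(.451,-.002))
E
```

```text
t 6.72 tcp [ 0.4512 -0.0022  0.141 ] closing deg 90.1 w 0.0873
n 559 ztop 0.0377 circle 449.3 1.1 r 16.9 rect [449.    1.1] [32.6 33.2] 0.5 shift mm [-1.9  3.3]
```

apply_moves(motion=[-0.2,0.3,-5,0,0,0,-5,0,0,0,-2.4,0,0,0,-1,0,0,0,0,0])

```text
time_s: 7.4
tool_pos: [0.4494, 0.0, 0.0072]
ee_rot: [-0.001, 0.001, 1.0, -0.0]
contact_force: [-0.6, 0.1, 0.1]
gripper_width: 0.0878
finger_force: 0.0
```

apply_moves(motion=[0,0,0,0,0,0,0,0,0,0,0,0,0,0,0,0,0,0,0,0,0,0,0,0,0,0,0,0], hand=-1)

```text
time_s: 8.28
tool_pos: [0.4494, 0.0008, 0.0076]
ee_rot: [-0.0, -0.0, 1.0, -0.0]
contact_force: [-1.4, 0.0, 1.1]
gripper_width: 0.0341
finger_force: 20.0
```

apply_moves(motion=[0,0,3,0,0,0,4,0,3.64,-4.06,0,0,3.64,-4.06,0,0,3.64,-4.06,0,0,3.64,-4.06,0,0,3.64,-4.06,0,0,0,0,0,0])

```text
time_s: 9.28
tool_pos: [0.6327, -0.2051, 0.0759]
ee_rot: [-0.001, 0.001, 1.0, -0.0]
contact_force: [-0.2, 0.9, -1.3]
gripper_width: 0.0338
finger_force: 20.0
```

apply_moves(motion=[0,0,0,0,0,0,-3,0,0,0,-2.6,0,0,0,-0.6,0,0,0,-0.3,0,0,0,0,0])

```text
time_s: 10.02
tool_pos: [0.6319, -0.2019, 0.0136]
ee_rot: [0.001, -0.0, 1.0, -0.0]
contact_force: [0.5, -0.4, -0.2]
gripper_width: 0.034
finger_force: 20.0
```

apply_moves(motion=[0,0,-0.1,0,0,0,0,0])

```text
time_s: 10.28
tool_pos: [0.6316, -0.2022, 0.0121]
ee_rot: [0.0, -0.0, 1.0, -0.0]
contact_force: [0.6, -0.3, -2.1]
gripper_width: 0.034
finger_force: 20.0
```

apply_moves(motion=[0,0,0,0,0,0,0,0,0,0,0,0,0,0,0,0], hand=0.05)

```text
time_s: 10.78
tool_pos: [0.6314, -0.2022, 0.0116]
ee_rot: [0.0, -0.0, 1.0, -0.0]
contact_force: [0.2, 0.2, 1.1]
gripper_width: 0.0457
finger_force: 0.0
```

apply_moves(motion=[0,0,3,0,0,0,5,0,0,0,5,0,0,0,0,0])

```text
time_s: 11.28
tool_pos: [0.6342, -0.2026, 0.1468]
ee_rot: [0.004, -0.0, 1.0, -0.001]
contact_force: [0.1, 0.4, -1.0]
gripper_width: 0.0459
finger_force: 0.0
```

```bash
python3 - <<'E'
from h import *
obj(lo=.03,r=.04); 
E
```

```text
t 11.28 tcp [ 0.6342 -0.2026  0.1468] closing deg 90.0 w 0.0459
n 553 ztop 0.0418 circle 631.5 -201.5 r 16.9 rect [ 631.4 -201.5] [33.2 32.9] 63.4 shift mm [-2.7  1.2]
```

apply_moves(motion=[-4.68,1.48,0,0,-4.68,1.48,0,0,-4.68,1.48,0,0,-4.68,1.48,0,0,0,0,0,0,0,0,0,0], hand=1)

```text
time_s: 12.08
tool_pos: [0.4442, -0.1429, 0.1414]
ee_rot: [0.0, -0.0, 1.0, -0.0]
contact_force: [0.1, -0.1, -0.3]
gripper_width: 0.0874
finger_force: 0.0
```

```bash
python3 - <<'E'
from h import *
obj(near=(.445,-.143))
E
```

```text
t 12.07 tcp [ 0.4442 -0.1429  0.1414] closing deg 90.0 w 0.0874
n 1852 ztop 0.0325 circle 444.3 -142.7 r 22.9 rect [ 444.1 -142.9] [44.9 44.1] 1.1 shift mm [0.1 0.2]
```

apply_moves(motion=[0,0,-5,0,0,0,-5,0,0,0,-2.5,0,0,0,-1,0,0,0,0,0])

```text
time_s: 12.75
tool_pos: [0.4444, -0.1432, 0.006]
ee_rot: [-0.001, -0.0, 1.0, -0.0]
contact_force: [-0.3, -1.0, -0.3]
gripper_width: 0.0875
finger_force: 0.0
```

apply_moves(motion=[0,0,0,0,0,0,0,0,0,0,0,0,0,0,0,0,0,0,0,0,0,0,0,0], hand=-1)

```text
time_s: 13.5
tool_pos: [0.4443, -0.143, 0.0068]
ee_rot: [0.0, -0.0, 1.0, -0.0]
contact_force: [-0.8, 0.9, 4.7]
gripper_width: 0.0458
finger_force: 20.0
```

apply_moves(motion=[0,0,3,0,0,0,4,0,3.74,2.86,0,0,3.74,2.86,0,0,3.74,2.86,0,0,3.74,2.86,0,0,0,0,0,0,0,0,0,0])

```text
time_s: 14.5
tool_pos: [0.593, -0.0286, 0.0758]
ee_rot: [-0.001, -0.0, 1.0, -0.0]
contact_force: [-0.6, -0.2, 0.4]
gripper_width: 0.0456
finger_force: 20.0
```

apply_moves(motion=[0,0,-3,0,0,0,-2.6,0,0,0,-0.6,0,0,0,-0.3,0,0,0,0,0,0,0,0,0])

```text
time_s: 15.25
tool_pos: [0.5943, -0.0285, 0.0125]
ee_rot: [0.001, -0.0, 1.0, 0.0]
contact_force: [-0.0, 0.2, -0.6]
gripper_width: 0.0454
finger_force: 20.0
```

apply_moves(motion=[0,0,-0.1,0,0,0,0,0])

```text
time_s: 15.5
tool_pos: [0.594, -0.0285, 0.0108]
ee_rot: [0.0, -0.0, 1.0, 0.0]
contact_force: [0.6, 1.3, 1.0]
gripper_width: 0.0456
finger_force: 20.0
```

apply_moves(motion=[0,0,0,0,0,0,0,0,0,0,0,0,0,0,0,0], hand=0.32)

```text
time_s: 16.0
tool_pos: [0.5938, -0.0286, 0.0105]
ee_rot: [-0.0, -0.0, 1.0, -0.0]
contact_force: [-0.2, 0.7, -0.7]
gripper_width: 0.0576
finger_force: 0.0
```

apply_moves(motion=[0,0,3,0,0,0,5,0,0,0,5,0,0,0,0,0])

```text
time_s: 16.5
tool_pos: [0.5965, -0.0282, 0.1453]
ee_rot: [0.004, -0.0, 1.0, 0.001]
contact_force: [-0.6, 1.1, -0.5]
gripper_width: 0.0575
finger_force: 0.0
```

```bash
python3 - <<'E'
from h import *
obj(lo=.027,r=.04); 
E
```

```text
t 16.5 tcp [ 0.5965 -0.0282  0.1453] closing deg 90.0 w 0.0575
n 1866 ztop 0.0366 circle 594.0 -28.1 r 22.9 rect [593.9 -27.8] [44.8 44.8] 43.7 shift mm [-2.6  0.1]
```

apply_moves(motion=[-3.5,3.53,0,0,-3.5,3.53,0,0,-3.5,3.53,0,0,-3.5,3.53,0,0,-3.5,3.53,0,0,0,0,0,0,0,0,0,0], hand=1)

```text
time_s: 17.42
tool_pos: [0.4185, 0.1479, 0.14]
ee_rot: [-0.0, -0.001, 1.0, -0.0]
contact_force: [1.0, -0.2, 0.2]
gripper_width: 0.0878
finger_force: 0.0
```

```bash
python3 - <<'E'
from h import *
obj(near=(.419,.148))
E
```

```text
t 17.43 tcp [0.4185 0.1479 0.14  ] closing deg 90.1 w 0.0878
n 1871 ztop 0.0326 circle 418.8 148.9 r 23.1 rect [418.5 149.2] [45.1 44.9] 34.4 shift mm [0.2 1. ]
```

apply_moves(motion=[0,0.1,-5,0,0,0,-5,0,0,0,-2.4,0,0,0,-1,0,0,0,0,0])

```text
time_s: 18.1
tool_pos: [0.4191, 0.1482, 0.0062]
ee_rot: [-0.0, 0.001, 1.0, -0.001]
contact_force: [-0.2, 1.0, 1.0]
gripper_width: 0.0877
finger_force: 0.0
```

apply_moves(motion=[0,0,0,0,0,0,0,0,0,0,0,0,0,0,0,0,0,0,0,0,0,0,0,0], hand=-1)

```text
time_s: 18.85
tool_pos: [0.4189, 0.149, 0.0067]
ee_rot: [0.0, -0.0, 1.0, 0.0]
contact_force: [-2.2, -0.1, 3.5]
gripper_width: 0.0452
finger_force: 20.0
```

apply_moves(motion=[0,0,3,0,0,0,4,0,4.52,-2.26,0,0,4.52,-2.26,0,0,4.52,-2.26,0,0,4.52,-2.26,0,0,4.52,-2.26,0,0,0,0,0,0])

```text
time_s: 19.85
tool_pos: [0.647, 0.0341, 0.0752]
ee_rot: [-0.0, 0.001, 1.0, -0.0]
contact_force: [0.1, 0.5, -0.8]
gripper_width: 0.0453
finger_force: 20.0
```

apply_moves(motion=[0,0,0,0,0,0,-3,0,0,0,-2.6,0,0,0,-0.6,0,0,0,-0.4,0,0,0,0,0,0,0,0,0])

```text
time_s: 20.72
tool_pos: [0.6453, 0.0362, 0.0115]
ee_rot: [0.001, -0.0, 1.0, 0.0]
contact_force: [-0.7, 0.1, -0.2]
gripper_width: 0.0454
finger_force: 20.0
```

apply_moves(motion=[0,0,0,0,0,0,0,0,0,0,0,0,0,0,0,0], hand=0.32)

```text
time_s: 21.22
tool_pos: [0.6448, 0.0359, 0.0106]
ee_rot: [0.0, -0.0, 1.0, -0.0]
contact_force: [-0.3, 0.9, 0.6]
gripper_width: 0.0574
finger_force: 0.0
```

apply_moves(motion=[0,0,3,0,0,0,5,0,0,0,5,0,0,0,0,0])

```text
time_s: 21.72
tool_pos: [0.6475, 0.0365, 0.1456]
ee_rot: [0.004, -0.0, 1.0, 0.001]
contact_force: [-0.4, -0.3, -1.2]
gripper_width: 0.0575
finger_force: 0.0
```

```bash
python3 - <<'E'
from h import *
obj(lo=.027,r=.04); 
E
```

```text
t 21.73 tcp [0.6475 0.0365 0.1456] closing deg 90.0 w 0.0575
n 1867 ztop 0.0366 circle 645.0 36.8 r 23.0 rect [645.   36.7] [44.7 45. ] 43.4 shift mm [-2.5  0.3]
```

apply_moves(motion=[-3.83,3.93,0,1,-3.83,3.93,0,1,-3.83,3.93,0,1,-3.83,3.93,0,1,-3.83,3.93,0,0,-3.83,3.93,0,0,0,0,0,0,0,0,0,0], hand=1)

```text
time_s: 22.78
tool_pos: [0.4145, 0.2715, 0.1398]
ee_rot: [-0.0, -0.036, 0.999, -0.001]
contact_force: [-0.0, 0.3, -0.7]
gripper_width: 0.0874
finger_force: 0.0
```

```bash
python3 - <<'E'
from h import *
obj(near=(.415,.272),view="w3",lo=.016,r=.07)
E
```

```text
t 22.77 tcp [0.4145 0.2715 0.1398] closing deg 94.1 w 0.0874
n 919 ztop 0.0251 circle 412.9 273.7 r 29.5 rect [413.  274.3] [58.7 18.4] 4.8 shift mm [-1.6  2.2]
```

View pics/w3.png

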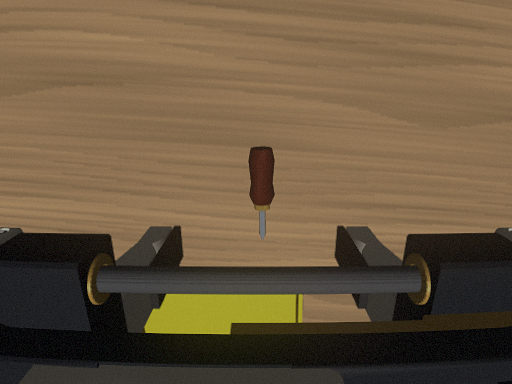

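The awl's handle is centred at (261,178) with its tip at (262,238). Its length and height match what was given.

apply_moves(motion=[-0.2,0.25,-5,0.7,0,0,-5,0,0,0,-2.6,0,0,0,-1,0,0,0,0,0])

```text
time_s: 23.45
tool_pos: [0.4135, 0.2735, 0.0043]
ee_rot: [-0.0, -0.04, 0.999, -0.001]
contact_force: [0.4, 0.4, 0.6]
gripper_width: 0.0874
finger_force: 0.0
```

apply_moves(motion=[0,0,0,0,0,0,0,0,0,0,0,0,0,0,0,0,0,0,0,0,0,0,0,0,0,0,0,0,0,0,0,0], hand=-1)

```text
time_s: 24.45
tool_pos: [0.413, 0.2742, 0.0045]
ee_rot: [-0.0, -0.041, 0.999, -0.0]
contact_force: [0.0, -0.3, -0.8]
gripper_width: 0.0241
finger_force: 20.0
```

apply_moves(motion=[0,0,3,0,0,0,4,0,4.3,-1.03,0,0,4.3,-1.03,0,0,4.3,-1.02,0,0,4.3,-1.02,0,0,0,0,0,0,0,0,0,0])

```text
time_s: 25.45
tool_pos: [0.5845, 0.2327, 0.0739]
ee_rot: [-0.001, -0.041, 0.999, -0.0]
contact_force: [-0.1, -0.0, -0.6]
gripper_width: 0.0238
finger_force: 20.0
```

apply_moves(motion=[0,0,-3,0,0,0,-2.6,0,0,0,-0.6,0,0,0,-0.4,0,0,0,0,0,0,0,0,0])

```text
time_s: 26.2
tool_pos: [0.5854, 0.2336, 0.0095]
ee_rot: [0.001, -0.041, 0.999, 0.0]
contact_force: [-0.1, 0.3, 0.1]
gripper_width: 0.0239
finger_force: 20.0
```

apply_moves(motion=[0,0,0,0,0,0,0,0,0,0,0,0,0,0,0,0], hand=-0.05)

```text
time_s: 26.7
tool_pos: [0.585, 0.2332, 0.0086]
ee_rot: [0.0, -0.041, 0.999, 0.0]
contact_force: [-0.6, 0.6, -0.2]
gripper_width: 0.0417
finger_force: 0.0
```

apply_moves(motion=[0,0,3,0,0,0,5,0,-4,-1,5,0,-5,-1,3,0,-5,-1,0,0,-3,-2,0,0,0,0,0,0,0,0,0,0])

```text
time_s: 27.7
tool_pos: [0.4169, 0.184, 0.1673]
ee_rot: [0.001, -0.041, 0.999, 0.0]
contact_force: [0.3, 0.7, 0.1]
gripper_width: 0.0418
finger_force: 0.0
```

```bash
python3 - <<'E'
from h import *
p,d,K,k1,M=cam("top"); s,*_=cam("scene")
save("end",np.hstack([cv2.resize(p[110:240,100:420],(400,300)),cv2.resize(s[110:340,100:400],(400,300))]))
P=cloud(d,K,k1,M)
c={"yellow":(.603,.235,5.5),"green":(.619,.004,4.7),"blue":(.610,-.239,5.6)}
for n,(x,y,a) in c.items():
    a=np.radians(a); dx,dy=P[...,0]-x,P[...,1]-y; l=np.stack([dx*np.cos(a)+dy*np.sin(a),-dx*np.sin(a)+dy*np.cos(a),P[...,2]],-1)
    m=((d>0)&(abs(l[...,0])<.064)&(abs(l[...,1])<.084)&(l[...,2]>.0105)&(l[...,2]<.06)).astype(np.uint8)
    k,L,st,_=cv2.connectedComponentsWithStats(m)
    for i in range(1,k):
        if st[i,4]>10: q=l[L==i]; print(n,st[i,4],q.min(0).round(3),q.max(0).round(3))
for n,(a,b,cc,e) in dict(bottle=(112,130,150,165),holder=(360,145,400,180)).items():
    Q=P[b:e,a:cc]; q=Q[(Q[...,2]>.01)&(Q[...,2]<.3)]; print(n,q.mean(0).round(3),q.max(0).round(3))
print(arm.sense()["time_s"],arm.sense()["tool_pos"])
E
```

```text
yellow 109 [-0.047 -0.014  0.012] [0.043 0.009 0.033]
green 128 [0.006 0.006 0.012] [0.051 0.051 0.043]
green 129 [-0.05  -0.054  0.014] [-0.005 -0.009  0.044]
blue 76 [0.009 0.015 0.011] [0.052 0.051 0.046]
blue 74 [-0.04  -0.056  0.011] [ 0.002 -0.02   0.047]
bottle [0.619 0.43  0.093] [0.65  0.466 0.155]
holder [ 0.591 -0.47   0.04 ] [ 0.638 -0.417  0.115]
27.8 [0.41712493 0.18404464 0.16674888]
```

View pics/end.png

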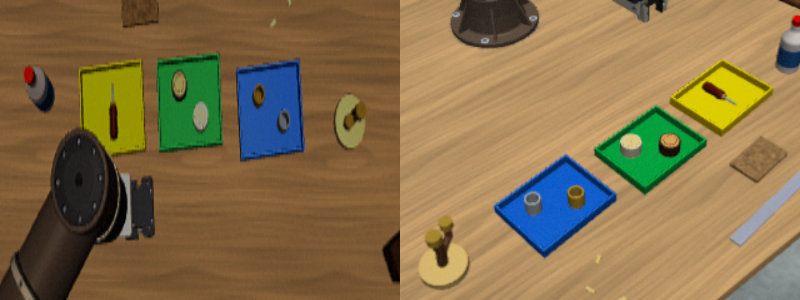

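The picture shows every piece inside its tray: the awl at (113,110), slices at (179,85) and (200,116), cups at (258,96) and (284,121). The bottle and holder haven't moved.

```bash
python3 -c "
from rig import arm
print(arm.sign_off())"
```

```text
the job is handed in; nothing more can be done
None
```

The job is done and handed in at about 28 s: both cups stand upright in the blue tray, both slices lie flat in the green tray, the awl lies flat in the yellow tray, and the glue bottle and candle holder were not disturbed.

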